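Slide a cell pack into the jig corner and lay its busbar

TASK

Slide the large battery pack across the bench, without lifting it, into the corner of the aluminium angle fences so that it sits square and close (within 7 mm) to both of them. Then pick up the copper busbar and lay it gently along the grey strip down the middle of the pack's top. Never load the pack with more than 25 N, and leave the other things on the bench where they are.

Things in the scene. Friction and masses are not known exactly. Their poses are not given: they have to be found in the camera images.
- pack: Large battery pack: 20 upright steel cells in black frames, 108 mm (x) by 125 mm (y) by 70 mm high, 0.6 to 1 kg, loose, flat sides. A flat grey strip 23 mm wide runs along y down the middle of its top, flush with the cell tops. Origin: centre of the underside, z up. (The smaller pack of 6 cells is a bystander.)
- jig: Two aluminium fences fixed to the bench, an L from above, 12 mm thick, 45 mm high. Origin: inner corner of the L at bench level. Far fence: 160 mm along +y, inner face at x = 0. Side fence: 160 mm along -x, inner face at y = 0. The pack belongs inside the L (x < 0, y > 0). Flanges 5 mm high reach 37 mm outside the inner faces.
- jig_spot (a point): Where the origin of the pack lies when it touches both fences: 54 mm (-x) and 62.5 mm (+y) from the jig's corner, at bench level; axes parallel to the jig's.
- busbar: Flat copper bar lying on the bench, 18 mm wide (its x), 120 mm long (its y), 10 mm thick, 0.18 kg, with a small dark dot near each end. Origin: centre of the underside.
- small_pack: bystander: small block of 6 upright cells, 46 by 71 by 70 mm high; origin: centre of the underside
- tape: bystander: grey tape roll lying flat, 90 mm across, 24 mm high; origin: centre of the underside
- driver: bystander: screwdriver lying on the bench; origin: underside of the middle, x from handle to tip
- snips: bystander: flush cutters with two blue handles, about 155 mm long (its x), 12 mm high; origin: near the pivot
- tub: bystander: upright white plastic tub, 90 mm across, 90 mm high; origin: centre of the underside
- meter: bystander: yellow hand-held meter lying flat, 150 (x) by 75 by 32 mm; origin: centre of the underside

How it is judged:
On the way, in this order (a step that is already met when the one before it is completed fails the run):
1. the pack stands flat and square in the jig corner, its sides within 7 mm of both fences and within 3 degrees of parallel to them, at rest, while the busbar still lies on the bench (x of pack in the frame of jig_spot between -0.007 and 0.007 m and y of pack in the frame of jig_spot between -0.007 and 0.007 m and angle between the y axis of pack and the y axis of jig, either way round below 0.053 rad and linear speed of pack below 0.02 m/s and height (world z) of busbar below 0.02 m), for 0.3 s.
2. the busbar lies flat on the grey strip of the pack (x of busbar in the frame of pack between -0.009 and 0.009 m and y of busbar in the frame of pack between -0.009 and 0.009 m and z of busbar in the frame of pack between 0.066 and 0.074 m and angle between the y axis of busbar and the y axis of pack, either way round below 0.105 rad and linear speed of busbar below 0.02 m/s), for 0.2 s.
At the end, for the whole second after the job is handed in: Pack flat and at rest in the jig corner, its centre within 7 mm (x and y) of where it touches both fences, square to them within 3 degrees; busbar resting flat on its top along the grey strip, centre within 9 mm of the top's middle along and across, within 6 degrees of the strip (all of step 2 and x of pack in the frame of jig_spot between -0.007 and 0.007 m and y of pack in the frame of jig_spot between -0.007 and 0.007 m and angle between the y axis of pack and the y axis of jig, either way round below 0.053 rad and linear speed of pack below 0.02 m/s and angle between pack's own z axis and vertical below 0.05 rad).
It fails at once if the robot presses on the pack, or the busbar is pressed or dropped on it, with more than 25 N (touch it slowly: meeting it faster than about 50 mm/s gives more) (contact force between pack and the fingers above 25 N or contact force between pack and the arm above 25 N or contact force between pack and busbar above 25 N).
It fails at once if the pack is lifted more than 10 mm off the bench or tipped more than 8 degrees (height (world z) of pack above 0.01 m or angle between pack's own z axis and vertical above 0.14 rad).
It fails at once if one of the other loose things on the bench (small pack, tape roll, screwdriver, snips, white tub, yellow meter) is moved more than 30 mm (distance of any of small_pack, tape, driver, snips, tub, meter from where it was at the start of the episode above 0.03 m).
It also fails if it takes over 72 s, if anything falls off the work surface, if the arm or the gripper's body presses on something with over 40 N, if the wrist force passes 120 N, or if a joint passes its speed limit or range.

ROBOT

A 7-joint arm with a two-finger parallel gripper is mounted at the origin on the work surface. World frame = base frame: x ahead of the robot, y to its left, z up, the work surface at z = 0. Lengths are in m, angles in rad, forces in N, time in s.
With the tool pointing down it reaches from about 0.4 to 0.85 m from the base axis. Payload 4.5 kg.
Tool frame: the origin (TCP) lies between the finger pads; the fingertips stand 11 mm ahead of it and the grasp point (between the pads) lies 8 mm behind it (r.nose_length is the distance from the TCP to the fingertips, in m); z points along the fingers, y is the line along which they close (so a half turn about z gives the same grasp; the last joint's range is limited). The gripper opens to 88 mm and grips with 3 to 60 N. Pads are 18 mm wide; open, the fingers measure 123 mm over their backs; the gripper's body (75 mm by 187 mm) begins 45 mm behind the grasp point.
Start: joints at [1.282, 0.689, -0.195, 1.565, 0.157, 0.902, -0.215], TCP at [0.198, -0.593, 0.25] pointing down, gripper open.
Joint ranges: [-3.01, 3.01], [-0.46, 2.08], [-1.47, 1.51], [0.13, 2.56], [-1, 4.14], [0.04, 2.09], [-2.66, 2.66]. Speed limits (rad/s): [2.57, 2.57, 3.14, 3.14, 3.14, 3.14, 3.14].

INTERFACE

Orientations are given as a unit quaternion [x, y, z, w].
In Python, from plant import get_state, snapshot, camera_model, r gives the robot as it stands.
- The arm moves only by the shell command python3 -m inch 'ROWS' [FORCE]. ROWS is text: rows parted by semicolons, each of 7 numbers parted by spaces: the opening, from -1 (shut) to 1 (fully open), then the shift along the tool's x, y, z in m, then the turn, a rotation vector about the tool's x, y, z in rad. A call has 1 to 20 rows; each row shifts and turns the commanded pose from where the row before left it, along the tool's axes as they then stand; what a row does not reach is not made up. A row lasts 1/12 s, in which the tool goes at most 41.7 mm and 7.16 degrees, less where a joint would pass 70% of its speed; a pose out of reach is approached as far as the arm can. A call is refused whole if a number of a shift passes 0.0417 or a number of a turn 0.125, either way. A call with a gripper value outside its range is refused whole. The fingers move at their own pace and stop on an object; FORCE is the grip in N (left out, the last holds). Time passes only in rows, so rows that do not move let the fingers close. It gives the time, the measured TCP pose, the force, the opening and the grip force at its end, in the units of the state.
- get_state(): the state, without advancing time (a new reading comes with each control period).
- snapshot(name): name is "side" or "top"; returns (picture, depth): 400x640x3 uint8, red, green, blue; 400x640 float32, m along the optical axis (not along the pixel's ray), 0 where there is no reading.
- camera_model(name): a dict with "intrinsics" (3x3 intrinsics, pixels), "view" (4x4, takes a point from world to camera coordinates). Camera axes: x right, y down, z forward; pixel columns grow to the right and rows downward; lengths in m; the calibration is good to about 2 mm. A picture is of the moment at which its call begins. camera_model takes no time and is no camera call.
- r.finish_job(): hands the job in; it is judged then, once.
The state is a dict: "clock": time; "q": joint angles; "qd": joint speeds; "joint_torque": joint torques, N m; "tool_pos": TCP position; "eef_rot": TCP orientation; "contact_force": force on the tool from outside, world axes, zero at the start; "moment": the same for the moment, N m; "opening": opening from 0.0 (shut) to 1.0 (fully open); "finger_force": force on a finger pad.
Only numpy, scipy, OpenCV 4.12 (cv2) and the standard library are available. Lean on these libraries where they do the work, as an engineer would, in place of code of your own. Each camera call takes 0.05 s, during which the arm holds its last target. There are 200 camera calls.

## Working session

There is one attempt and no reset: what is moved stays moved. The work goes in short steps, Python scripts to look and compute and a shell command to move; the robot and the scene stay as the last step left them, time stands still between calls to the robot, and variables do not carry over. Pictures are saved under pics/ and viewed, at most 10 in all, crops included, and the job is handed in when it is done.

```bash
mkdir -p pics; ls; cat > h.py <<'E'
import numpy as np, cv2
from plant import get_state, snapshot, camera_model, r
def cloud(name):
    p,d=snapshot(name); m=camera_model(name); K=np.array(m["intrinsics"]);T=np.linalg.inv(np.array(m["view"]))
    v,u=np.mgrid[:d.shape[0],:d.shape[1]]
    c=np.stack([(u-K[0,2])/K[0,0]*d,(v-K[1,2])/K[1,1]*d,d],-1)
    w=c@T[:3,:3].T+T[:3,3]; w[d==0]=np.nan
    return p,d,w
E
python3 - <<'E'
from h import *
for n in("top","side"):
    p,d,w=cloud(n); np.savez(f"/tmp/{n}0.npz",p=p,w=w)
    cv2.imwrite(f"pics/{n}0.png",p[...,::-1])
    print(n,np.linalg.inv(np.array(camera_model(n)["view"])).round(3).tolist(), np.array(camera_model(n)["intrinsics"]).tolist())
s=get_state();print({k:np.round(v,3).tolist() for k,v in s.items()}, r.nose_length)
E
```

```text
pics
top [[0.004, -0.987, 0.163, 0.434], [-1.0, -0.0, 0.022, 0.071], [-0.021, -0.163, -0.986, 1.204], [0.0, 0.0, 0.0, 1.0]] [[393.6823348063144, 0.0, 315.4827593085655], [0.0, 393.6823348063144, 199.6594440378549], [0.0, 0.0, 1.0]]
side [[0.817, -0.406, 0.411, 0.179], [-0.577, -0.559, 0.595, -0.51], [-0.012, -0.723, -0.691, 0.734], [0.0, 0.0, 0.0, 1.0]] [[362.9086023867167, 0.0, 320.638251980522], [0.0, 362.9086023867167, 201.75816685540892], [0.0, 0.0, 1.0]]
{'clock': 0.1, 'q': [1.282, 0.69, -0.195, 1.566, 0.157, 0.903, -0.215], 'qd': [-0.0, -0.001, 0.0, -0.003, 0.001, -0.001, -0.002], 'joint_torque': [-0.004, -52.851, -1.272, -15.384, -0.053, 0.002, 0.0], 'tool_pos': [0.198, -0.592, 0.249], 'eef_rot': [0.987, 0.161, -0.0, -0.001], 'contact_force': [-0.437, 0.814, -0.01], 'moment': [-0.051, 0.026, 0.053], 'finger_force': 0.0, 'opening': 1.002} 0.011
```

View pics/top0.png

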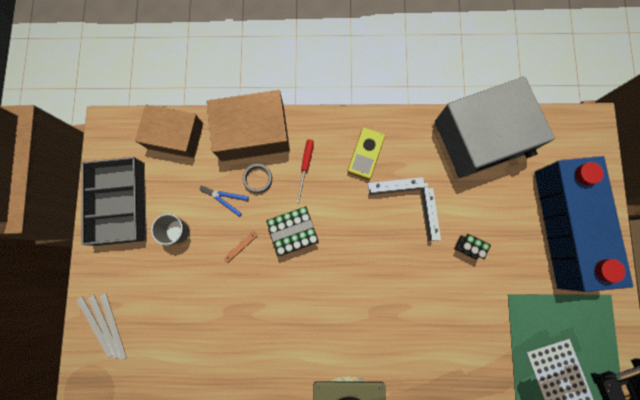

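View pics/side0.png

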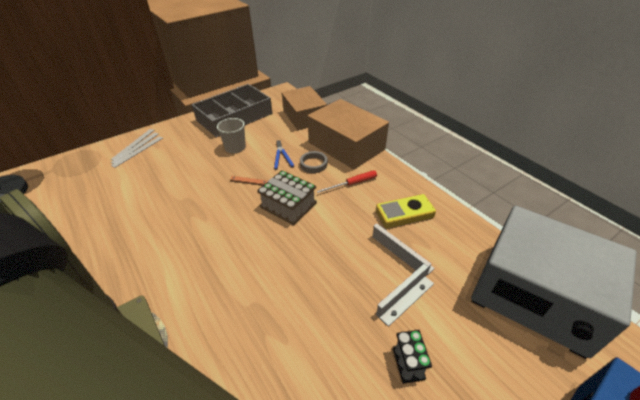

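The top view shows the pack at about px (293,232), the jig corner near (428,187) with arms to the left and down, and the busbar at (241,246). The snips (222,200), tub (170,230), tape (257,178) and driver (303,170) are close to the pack and busbar. The side view agrees with this. Next I'll measure the poses.

```bash
cat >> h.py <<'E'
def sel(w,u0,u1,v0,v1,z0,z1):
    m=np.zeros(w.shape[:2],bool); m[v0:v1,u0:u1]=True
    return m&(w[...,2]>z0)&(w[...,2]<z1)
def rect(pts):
    (c,s,a)=cv2.minAreaRect((pts[:,:2]*1000).astype(np.float32))
    return np.round(c,1),np.round(s,1),round(a,2)
E
python3 - <<'E'
from h import *
D=np.load('/tmp/top0.npz');p,w=D['p'],D['w']
def rep(n,*a):
    q=w[sel(w,*a)]; print(n,len(q),"z",np.median(q[:,2]).round(4),*rect(q))
rep("pack",255,330,195,268,.060,.085)
rep("small",450,500,225,265,.060,.085)
rep("farfence",360,427,170,200,.038,.055)
rep("sidefence",420,446,185,250,.038,.055)
rep("bothflange",355,446,165,250,.003,.055)
rep("tape",240,275,160,197,.012,.04)
rep("tub",145,192,208,250,.07,.1)
rep("meter",340,390,120,185,.02,.05)
hsv=cv2.cvtColor(p,cv2.COLOR_RGB2HSV)
q=w[sel(w,222,262,225,266,.004,.02)];print("bus z",len(q),np.median(q[:,2]),rect(q))
q=w[sel(w,198,252,180,220,.004,.03)];print("snips",len(q),rect(q))
q=w[sel(w,292,316,135,206,.004,.04)];print("driver",len(q),rect(q), q[q[:,0].argmin()])
q=w[sel(w,500,640,100,300,.02,.4)];print('blue',q.min(0),q.max(0))
q=w[sel(w,430,560,70,180,.02,.4)];print('psu',q.min(0),q.max(0))
q=w[sel(w,100,640,280,380,-.05,.05)];print('bench',np.median(q[:,2]))
cv2.imwrite("pics/crop.png",cv2.resize(p[160:270,190:450,::-1],None,fx=3,fy=3,interpolation=cv2.INTER_CUBIC))
E
```

```text
pack 1607 z 0.0698 [532.3 164. ] [108.6 124.5] 19.79
small 436 z 0.0697 [ 488.2 -361.3] [72.6 47.2] 62.9
farfence 278 z 0.0451 [ 664.5 -144.1] [189.1  63. ] 76.11
sidefence 264 z 0.045 [ 590.3 -240.7] [165.   23.3] 10.38
bothflange 2337 z 0.0069 [ 611.  -164.2] [281.8 261.3] 89.92
tape 279 z 0.0237 [688.9 278.5] [ 88.  108.1] 82.18
tub 286 z 0.0864 [534.2 520.7] [89.2 88.1] 48.91
meter 1150 z 0.0325 [775.4 -58.9] [ 75.  149.6] 70.85
bus z 310 0.008989257664885453 (array([491.7, 320.6]), array([122.3, 117.3]), 1.55)
snips 487 (array([632.2, 378.9]), array([169.1, 122.3]), 89.6)
driver 403 (array([727.1, 134.7]), array([223.8,  72.4]), 0.74) [0.61491564 0.15391163 0.00415479]
blue [ 0.36642127 -0.74014001  0.02001903] [ 0.89250673 -0.40939082  0.16856546]
psu [ 0.67084388 -0.58440493  0.02015239] [ 0.96265292 -0.27402952  0.15806328]
bench 0.0005820679349408664
```

View pics/crop.png

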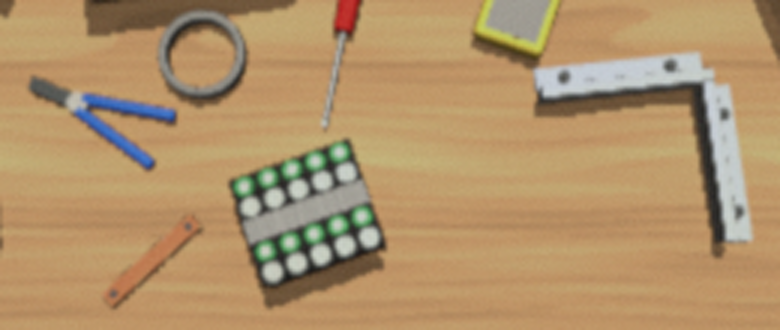

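The crop shows the pack square with the strip running right and up, and the screwdriver tip about 10–15 px (original) above the pack's top edge. The fences and busbar need tighter fits, using both cameras.

```bash
cat > fit.py <<'E'
from h import *
def line(q):
    m=np.ones(len(q),bool)
    for _ in range(15):
        vx,vy,x,y=cv2.fitLine((q[m,:2]*1000).astype(np.float32),cv2.DIST_HUBER,0,.01,.001).ravel()
        d=((q[:,0]*1000-x)*-vy+(q[:,1]*1000-y)*vx); m=abs(d)<8
    t=((q[m,0]*1000-x)*vx+(q[m,1]*1000-y)*vy)
    return dict(n=int(m.sum()),c=np.round([x,y],1),ang=round(float(np.degrees(np.arctan2(vy,vx))),2),
      d=np.round(np.percentile(d[m],[2,50,98]),1),ends=np.round([[x+vx*k,y+vy*k] for k in np.percentile(t,[.5,99.5])],1))
E
python3 - <<'E'
from fit import *
for n in("top","side"):
    D=np.load(f'/tmp/{n}0.npz');p,w=D['p'],D['w']
    z=w[...,2];X=w[...,0];Y=w[...,1]
    hsv=cv2.cvtColor(p,cv2.COLOR_RGB2HSV).astype(int)
    f=(z>.0415)&(z<.0485)&(hsv[...,1]<60)
    print(n,"far",line(w[f&(X>.63)&(X<.71)&(Y>-.205)&(Y<-.03)]))
    print(n,"side",line(w[f&(X>.49)&(X<.655)&(Y>-.28)&(Y<-.19)]))
    b=(hsv[...,1]>130)&(hsv[...,0]<16)&(z>.005)&(z<.014)&(X>.4)&(X<.58)&(Y>.24)&(Y<.4)
    print(n,"bus",line(w[b]),rect(w[b]))
    k=(z>.063)&(z<.077)&(X>.44)&(X<.63)&(Y>.07)&(Y<.26)
    print(n,"pack",rect(w[k]))
    k=(z>.003)&(z<.02)&(X>.58)&(X<.66)&(Y>.1)&(Y<.2)
    q=w[k]; print(n,"tip",q[q[:,0].argsort()[:4]].round(3).tolist() if len(q) else None)
E
```

```text
top far {'n': 165, 'c': array([ 662.1, -137.8], dtype=float32), 'ang': -83.86, 'd': array([-5.9,  0. ,  5.8]), 'ends': array([[ 654.7,  -68.7],
       [ 669.2, -204. ]])}
top side {'n': 197, 'c': array([ 580.3, -241.5], dtype=float32), 'ang': 6.09, 'd': array([-6.2, -0. ,  5.8]), 'ends': array([[ 508.5, -249.2],
       [ 654.1, -233.7]])}
top bus {'n': 181, 'c': array([487.2, 324. ], dtype=float32), 'ang': -45.6, 'd': array([-7.5, -0. ,  7.4]), 'ends': array([[446.2, 365.9],
       [527.7, 282.7]])} (array([488.3, 324.6]), array([ 18.7, 118.3]), 42.92)
top pack (array([532.3, 164. ]), array([108.6, 124.5]), 19.79)
top tip [[0.581, 0.11, 0.004], [0.587, 0.107, 0.005], [0.59, 0.101, 0.004], [0.59, 0.107, 0.004]]
side far {'n': 238, 'c': array([ 658.7, -138.3], dtype=float32), 'ang': -84.36, 'd': array([-5.2,  0. ,  7. ]), 'ends': array([[ 651.8,  -68.7],
       [ 665.2, -204.2]])}
side side {'n': 333, 'c': array([ 576.8, -242.1], dtype=float32), 'ang': 6.14, 'd': array([-5.3, -0. ,  6. ]), 'ends': array([[ 505.4, -249.8],
       [ 654.2, -233.8]])}
side bus {'n': 130, 'c': array([478.9, 326.9], dtype=float32), 'ang': -46.3, 'd': array([-6.1,  0. ,  7.7]), 'ends': array([[442.4, 365.1],
       [521.4, 282.4]])} (array([485.1, 327.1]), array([ 22.1, 115.2]), 42.9)
side pack (array([530.4, 164.7]), array([111., 127.]), 19.59)
side tip [[0.581, 0.12, 0.012], [0.581, 0.105, 0.004], [0.581, 0.126, 0.012], [0.582, 0.127, 0.014]]
```

```bash
cat > to.py <<'E'
# python3 to.py x y z yaw(deg of tool x): shift along tool axes (mm, present orientation) and yaw turn about tool z left to go
import sys; from h import *
from scipy.spatial.transform import Rotation as R
s=get_state(); M=R.from_quat(s["eef_rot"]).as_matrix(); p=np.array(s["tool_pos"])
yaw=np.degrees(np.arctan2(M[1,0],M[0,0])); a=list(map(float,sys.argv[1:]))
print("t",round(float(s["clock"]),2),"p",p.round(4),"yaw",round(yaw,2),"F",np.round(s["contact_force"],1),"q",np.round(s["q"],2),"tilt",np.round(M[2,:2],3))
if len(a)>3: print("shift mm",(M.T@(np.array(a[:3])-p)*1000).round(1),"turn z rad",round(float(-np.radians((a[3]-yaw+90)%180-90)),4))
E
python3 -m inch '.3 0 0 0 0 0 -.1225;.3 0 0 0 0 0 -.1225;.3 0 0 0 0 0 -.1225;.3 0 0 0 0 0 -.1225;.3 0 0 0 0 0 -.1225;.3 0 0 0 0 0 -.1225;.3 0 0 0 0 0 -.1225;.3 0 0 0 0 0 -.1225;.3 0 0 0 0 0 -.1225;.3 0 0 0 0 0 -.1225;.3 0 0 0 0 0 -.1225;.3 0 0 0 0 0 -.1225;.3 0 0 0 0 0 -.1225;.3 0 0 0 0 0 0'
python3 to.py .42 -.15 .25 109.7
```

```text
clock: 1.27
tool_pos: [0.1978, -0.5925, 0.249]
eef_rot: [0.574, 0.819, 0.0, -0.0]
contact_force: [0.4, -0.1, -0.1]
opening: 0.649
finger_force: 0.0
t 1.27 p [ 0.1978 -0.5925  0.249 ] yaw 109.89 F [ 0.4 -0.1 -0.1] q [ 1.52  0.75 -0.64  1.55  0.5   1.01  1.08] tilt [0.001 0.   ]
shift mm [340.5 359.6  -0.4] turn z rad 0.0034
```

```bash
python3 -m inch '.3 .01 .01 0 0 0 0;.3 .0236 .025 0 0 0 0;.3 .0236 .025 0 0 0 0;.3 .0236 .025 0 0 0 0;.3 .0236 .025 0 0 0 0;.3 .0236 .025 0 0 0 0;.3 .0236 .025 0 0 0 0;.3 .0236 .025 0 0 0 0;.3 .0236 .025 0 0 0 0;.3 .0236 .025 0 0 0 0;.3 .0236 .025 0 0 0 0;.3 .0236 .025 0 0 0 0;.3 .0236 .025 0 0 0 0;.3 .0236 .025 0 0 0 0;.3 .0236 .025 0 0 0 0;.3 0 0 0 0 0 0'
python3 to.py .5005 .251 .029 109.7
```

```text
clock: 2.6
tool_pos: [0.4262, -0.1434, 0.2506]
eef_rot: [0.572, 0.82, 0.003, 0.001]
contact_force: [0.9, 0.1, 0.3]
opening: 0.651
finger_force: 0.0
t 2.6 p [ 0.4262 -0.1434  0.2506] yaw 110.16 F [0.9 0.1 0.3] q [ 0.64  0.52 -0.63  2.06  0.46  0.7   0.07] tilt [0.002 0.007]
shift mm [344.3 204.2 223.7] turn z rad 0.008
```

```bash
python3 -m inch '.3 .0287 .017 0 0 0 0;.3 .0287 .017 0 0 0 0;.3 .0287 .017 0 0 0 0;.3 .0287 .017 0 0 0 0;.3 .0287 .017 0 0 0 0;.3 .0287 .017 0 0 0 0;.3 .0287 .017 0 0 0 0;.3 .0287 .017 0 0 0 0;.3 .0287 .017 0 0 0 0;.3 .0287 .017 0 0 0 0;.3 .0287 .017 0 0 0 0;.3 .0287 .017 0 0 0 0;.3 0 0 0 0 0 0;.3 0 0 0 0 0 0'
python3 to.py .5005 .251 .029 109.7
```

```text
clock: 3.77
tool_pos: [0.4974, 0.2445, 0.2495]
eef_rot: [0.575, 0.818, 0.0, -0.0]
contact_force: [-0.7, -0.1, -0.1]
opening: 0.65
finger_force: 0.0
t 3.77 p [0.4974 0.2445 0.2495] yaw 109.78 F [-0.7 -0.1 -0.1] q [-0.2   0.64 -0.56  1.77  0.43  0.86 -0.62] tilt [0.001 0.   ]
shift mm [  4.8   5.1 220.5] turn z rad 0.0014
```

```bash
python3 -m inch '.3 .0048 .005 .02 0 0 0;.3 0 0 .035 0 0 0;.3 0 0 .035 0 0 0;.3 0 0 .035 0 0 0;.3 0 0 .035 0 0 0;.3 0 0 .03 0 0 0;.3 0 0 .02 0 0 0;.3 0 0 .01 0 0 0;.3 0 0 0 0 0 0;.3 0 0 0 0 0 0'
python3 to.py .5005 .251 .029 109.7
```

```text
clock: 4.6
tool_pos: [0.5013, 0.2477, 0.0301]
eef_rot: [0.576, 0.817, -0.0, 0.0]
contact_force: [-0.2, 0.8, 0.9]
opening: 0.649
finger_force: 0.0
t 4.6 p [0.5013 0.2477 0.0301] yaw 109.64 F [-0.2  0.8  0.9] q [-0.36  0.96 -0.31  1.89  0.69  0.4  -0.85] tilt [-0.001 -0.   ]
shift mm [3.4 0.4 1.1] turn z rad -0.001
```

```bash
python3 -m inch '.3 -.003 0 0 0 0 0;.3 -.003 0 0 0 0 0;.3 -.0025 0 0 0 0 0;.3 -.0025 0 0 0 0 0;.3 -.0025 0 0 0 0 0;.3 -.0025 0 0 0 0 0;.3 -.0025 0 0 0 0 0;.3 -.0025 0 0 0 0 0;.3 -.0025 0 0 0 0 0;.3 -.0025 0 0 0 0 0;.3 -.003 0 0 0 0 0;.3 -.003 0 0 0 0 0;.3 -.003 0 0 0 0 0;.3 -.003 0 0 0 0 0;.3 -.003 0 0 0 0 0'; python3 to.py
cat > pk.py <<'E'
from fit import *
c,sn=np.cos(np.radians(6.1)),np.sin(np.radians(6.1))
for n in ("top","side"):
    p,d,w=cloud(n); z=w[...,2]; X,Y=w[...,0],w[...,1]; jx=X*c+Y*sn; jy=-X*sn+Y*c
    k=(z>.064)&(z<.076)&(jx>.44)&(jx<.66)&(jy>-.31)&(jy<.2)
    k=cv2.morphologyEx(k.astype(np.uint8),cv2.MORPH_OPEN,np.ones((3,3))); _,l,st,_=cv2.connectedComponentsWithStats(k)
    q=w[l==1+st[1:,4].argmax()]; r_=rect(q); C=r_[0]; print(n,r_,"jig",round(C[0]*c+C[1]*sn,1),round(-C[0]*sn+C[1]*c,1),"z",np.median(q[:,2]).round(4))
E
python3 pk.py
```

```text
clock: 5.85
tool_pos: [0.5143, 0.2132, 0.0301]
eef_rot: [0.575, 0.818, 0.002, -0.001]
contact_force: [-1.8, 5.7, 1.8]
opening: 0.648
finger_force: 2.9
t 5.85 p [0.5143 0.2132 0.0301] yaw 109.87 F [-1.8  5.7  1.8] q [-0.29  0.96 -0.32  1.9   0.71  0.39 -0.8 ] tilt [0.005 0.002]
top (array([599.2, 123.4]), array([15.5, 47.2]), 5.01) jig 608.9 59.0 z 0.0693
side (array([536.5, 147.1]), array([109.9, 135.1]), 20.46) jig 549.1 89.3 z 0.0703
```

```bash
python3 -m inch '.3 -.004 0 0 0 0 .006;.3 -.004 0 0 0 0 .006;.3 -.004 0 0 0 0 .006;.3 -.004 0 0 0 0 .006;.3 -.004 0 0 0 0 .006;.3 -.004 0 0 0 0 .006;.3 -.004 0 0 0 0 .006;.3 -.004 0 0 0 0 .006;.3 -.004 0 0 0 0 .006;.3 -.004 0 0 0 0 .006;.3 -.004 0 0 0 0 .006;.3 -.004 0 0 0 0 .006;.3 -.004 0 0 0 0 .006;.3 -.004 0 0 0 0 .006;.3 -.004 0 0 0 0 .006;.3 -.004 0 0 0 0 .006;.3 -.004 0 0 0 0 .006;.3 -.004 0 0 0 0 .006;.3 -.004 0 0 0 0 .006;.3 -.004 0 0 0 0 .006'; python3 to.py; python3 pk.py
```

```text
clock: 7.62
tool_pos: [0.5378, 0.1358, 0.03]
eef_rot: [0.623, 0.782, 0.002, -0.001]
contact_force: [-0.9, 5.5, 2.4]
opening: 0.652
finger_force: 2.8
t 7.62 p [0.5378 0.1358 0.03  ] yaw 102.97 F [-0.9  5.5  2.4] q [-0.15  0.96 -0.3   1.91  0.7   0.38 -0.77] tilt [0.004 0.002]
top (array([615.6,  18.1]), array([9.2, 5.9]), 0.25) jig 614.0 -47.4 z 0.0701
side (array([552.6,  67.3]), array([109.9, 134.2]), 13.11) jig 556.6 8.2 z 0.0703
```

```bash
python3 -m inch '.3 -.004 0 0 0 0 .006;.3 -.004 0 0 0 0 .006;.3 -.004 0 0 0 0 .006;.3 -.004 0 0 0 0 .006;.3 -.004 0 0 0 0 .006;.3 -.004 0 0 0 0 .006;.3 -.004 0 0 0 0 .006;.3 -.004 0 0 0 0 .006;.3 -.004 0 0 0 0 .006;.3 -.004 0 0 0 0 .006;.3 -.004 0 0 0 0 .006;.3 -.004 0 0 0 0 .006;.3 -.004 0 0 0 0 .006;.3 -.004 0 0 0 0 .006;.3 -.004 0 0 0 0 .006;.3 -.004 0 0 0 0 .006;.3 -.004 0 0 0 0 .006;.3 -.004 0 0 0 0 .006;.3 -.004 0 0 0 0 .006;.3 -.004 0 0 0 0 .006'; python3 to.py; 
python3 -m inch '.3 -.004 0 0 0 0 0;.3 -.004 0 0 0 0 0;.3 -.004 0 0 0 0 0;.3 -.004 0 0 0 0 0;.3 -.004 0 0 0 0 0;.3 -.004 0 0 0 0 0;.3 -.004 0 0 0 0 0;.3 -.004 0 0 0 0 0;.3 -.004 0 0 0 0 0;.3 -.004 0 0 0 0 0;.3 -.004 0 0 0 0 0;.3 -.004 0 0 0 0 0;.3 -.004 0 0 0 0 0;.3 -.004 0 0 0 0 0;.3 -.004 0 0 0 0 0;.3 -.004 0 0 0 0 0;.3 -.004 0 0 0 0 0;.3 -.004 0 0 0 0 0;.3 -.004 0 0 0 0 0;.3 -.004 0 0 0 0 0';python3 to.py;python3 pk.py
```

```text
clock: 9.38
tool_pos: [0.5514, 0.0569, 0.03]
eef_rot: [0.668, 0.744, 0.002, -0.001]
contact_force: [0.3, 6.9, 2.1]
opening: 0.648
finger_force: 3.1
t 9.38 p [0.5514 0.0569 0.03  ] yaw 96.11 F [0.3 6.9 2.1] q [-0.01  0.96 -0.3   1.91  0.69  0.38 -0.73] tilt [0.003 0.002]
clock: 11.05
tool_pos: [0.5594, -0.0225, 0.03]
eef_rot: [0.668, 0.744, 0.002, -0.001]
contact_force: [-1.9, 6.5, 3.5]
opening: 0.65
finger_force: 3.4
t 11.05 p [ 0.5594 -0.0225  0.03  ] yaw 96.14 F [-1.9  6.5  3.5] q [ 0.15  0.96 -0.33  1.89  0.72  0.41 -0.61] tilt [0.003 0.001]
top (array([515.4, -78.3]), array([6.6, 6. ]), 88.57) jig 504.2 -132.6 z 0.0695
side (array([566.3, -96. ]), array([109.9, 127.9]), 6.48) jig 552.9 -155.6 z 0.0703
```

```bash
python3 -m inch '.3 -.004 0 0 0 0 0;.3 -.004 0 0 0 0 0;.3 -.004 0 0 0 0 0;.3 -.004 0 0 0 0 0;.3 -.004 0 0 0 0 0;.3 -.004 0 0 0 0 0;.3 -.004 0 0 0 0 0;.3 -.004 0 0 0 0 0;.3 -.004 0 0 0 0 0;.3 -.004 0 0 0 0 0;.3 -.004 0 0 0 0 0;.3 -.004 0 0 0 0 0;.3 -.004 0 0 0 0 0;.3 -.004 0 0 0 0 0;.3 -.004 0 0 0 0 0;.3 -.004 0 0 0 0 0;.3 -.004 0 0 0 0 0'; python3 to.py; 
python3 -m inch '.3 .01 0 0 0 0 0;.3 .03 0 0 0 0 0;.3 .04 0 0 0 0 0;.3 .03 0 0 0 0 0;.3 0 0 -.04 0 0 0;.3 0 0 -.04 0 0 0;.3 0 0 0 0 0 0';python3 to.py;python3 pk.py
```

```text
clock: 12.57
tool_pos: [0.5663, -0.09, 0.03]
eef_rot: [0.668, 0.744, 0.001, -0.001]
contact_force: [-0.8, 7.1, 3.1]
opening: 0.647
finger_force: 3.7
t 12.57 p [ 0.5663 -0.09    0.03  ] yaw 96.14 F [-0.8  7.1  3.1] q [ 0.29  0.98 -0.36  1.85  0.73  0.46 -0.49] tilt [0.003 0.001]
clock: 13.15
tool_pos: [0.5574, 0.0179, 0.1149]
eef_rot: [0.669, 0.743, 0.002, 0.003]
contact_force: [0.7, 1.1, -0.1]
opening: 0.651
finger_force: 0.0
t 13.15 p [0.5574 0.0179 0.1149] yaw 96.06 F [ 0.7  1.1 -0.1] q [ 0.14  0.83 -0.43  1.88  0.62  0.56 -0.6 ] tilt [-0.001  0.008]
top (array([ 604.3, -176.1]), array([97.8, 56.2]), 89.46) jig 582.2 -239.3 z 0.07
side (array([ 573.4, -163.2]), array([109.9, 126.4]), 6.1) jig 552.8 -223.2 z 0.0702
```

```bash
python3 -m inch '.3 0 0 0 0 0 -.1208;.3 0 0 0 0 0 -.1208;.3 0 0 0 0 0 -.1208;.3 0 0 0 0 0 -.1208;.3 0 0 0 0 0 -.1208;.3 0 0 0 0 0 -.1208;.3 0 0 0 0 0 -.1208;.3 0 0 0 0 0 -.1208;.3 0 0 0 0 0 -.1208;.3 0 0 0 0 0 -.1208;.3 0 0 0 0 0 -.1208;.3 0 0 0 0 0 -.1208;.3 0 0 0 0 0 -.1208;.3 0 0 0 0 0 0'; python3 pk.py
python3 -m inch '.3 .0124 -.0259 0 0 0 0;.3 .0124 -.0259 0 0 0 0;.3 .0124 -.0259 0 0 0 0;.3 .0124 -.0259 0 0 0 0;.3 .0124 -.0259 0 0 0 0;.3 .0124 -.0259 0 0 0 0;.3 .0124 -.0259 0 0 0 0;.3 0 0 0 0 0 0;.3 0 0 0 0 0 0';python3 to.py .490 -.171 .030 186.1;python3 pk.py
```

```text
clock: 14.42
tool_pos: [0.5533, 0.0153, 0.1078]
eef_rot: [-0.053, 0.999, -0.001, -0.002]
contact_force: [-0.9, -0.5, -0.1]
opening: 0.651
finger_force: 0.0
top (array([ 619. , -193.9]), array([57.8, 26.9]), 89.71) jig 594.9 -258.6 z 0.0695
side (array([ 573.3, -162.8]), array([110.1, 126.9]), 6.19) jig 552.8 -222.8 z 0.0702
clock: 15.27
tool_pos: [0.486, -0.1747, 0.1091]
eef_rot: [-0.049, 0.999, -0.001, -0.001]
contact_force: [-0.0, 0.1, 0.3]
opening: 0.651
finger_force: 0.0
t 15.27 p [ 0.486  -0.1747  0.1091] yaw -174.4 F [-0.   0.1  0.3] q [ 0.73  0.9  -0.82  1.99  1.02  0.74  0.93] tilt [ 0.002 -0.001]
shift mm [-4.5  3.4 79.1] turn z rad -0.0088
top (array([ 574.9, -163.5]), array([108. , 125.6]), 6.16) jig 554.3 -223.7 z 0.07
side (array([ 574.4, -174.4]), array([108.7, 104.2]), 5.91) jig 552.6 -234.5 z 0.07
```

```bash
python3 -m inch '.3 -.0045 .0034 .03 0 0 -.0088;.3 0 0 .03 0 0 0;.3 0 0 .015 0 0 0;.3 0 0 .004 0 0 0;.3 -.008 0 0 0 0 0;.3 -.004 0 0 0 0 0;.3 -.003 0 0 0 0 0;.3 -.0025 0 0 0 0 0;.3 -.0025 0 0 0 0 0;.3 -.0025 0 0 0 0 0;.3 -.0025 0 0 0 0 0;.3 -.0025 0 0 0 0 0;.3 -.0025 0 0 0 0 0;.3 -.003 0 0 0 0 0;.3 -.003 0 0 0 0 0;.3 -.003 0 0 0 0 0;.3 -.003 0 0 0 0 0;.3 -.003 0 0 0 0 0';python3 to.py;python3 pk.py
```

```text
clock: 16.87
tool_pos: [0.5318, -0.1651, 0.0313]
eef_rot: [-0.056, 0.998, -0.001, -0.004]
contact_force: [-10.7, -1.4, 9.4]
opening: 0.657
finger_force: 5.7
t 16.87 p [ 0.5318 -0.1651  0.0313] yaw -173.57 F [-10.7  -1.4   9.4] q [ 0.63  1.05 -0.74  1.88  1.12  0.71  0.88] tilt [ 0.008 -0.002]
top (array([ 607.5, -160.7]), array([ 88.8, 124.5]), 5.64) jig 587.0 -224.3 z 0.0698
side (array([ 626.1, -182.7]), array([57.6, 76.3]), 6.96) jig 603.1 -248.2 z 0.0703
```

```bash
for i in 1; do python3 -m inch '.3 -.0015 0 0 0 0 0;.3 -.0015 0 -.0005 0 0 0;.3 0 0 0 0 0 0'; python3 to.py;python3 -m inch '.3 -.0015 0 -.0005 0 0 0;.3 -.0015 0 0 0 0 0;.3 0 0 0 0 0 0';python3 to.py; done; python3 pk.py
```

```text
clock: 17.22
tool_pos: [0.5374, -0.1643, 0.0316]
eef_rot: [-0.056, 0.998, -0.001, -0.002]
contact_force: [-3.3, 0.0, -0.5]
opening: 0.65
finger_force: 2.1
t 17.22 p [ 0.5374 -0.1643  0.0316] yaw -173.57 F [-3.3  0.  -0.5] q [ 0.63  1.06 -0.74  1.87  1.12  0.71  0.88] tilt [ 0.003 -0.001]
clock: 17.47
tool_pos: [0.5376, -0.1641, 0.0313]
eef_rot: [-0.056, 0.998, -0.001, -0.004]
contact_force: [-11.4, -0.3, 4.8]
opening: 0.653
finger_force: 5.6
t 17.47 p [ 0.5376 -0.1641  0.0313] yaw -173.61 F [-11.4  -0.3   4.8] q [ 0.63  1.06 -0.74  1.86  1.11  0.72  0.89] tilt [ 0.009 -0.001]
top (array([ 613.6, -159.8]), array([ 88.3, 124. ]), 6.37) jig 593.1 -224.1 z 0.07
side (array([ 631.6, -182.3]), array([57. , 77.4]), 9.31) jig 608.7 -248.4 z 0.0702
```

```bash
python3 -m inch '.3 .005 0 0 0 0 0;.3 .02 0 0 0 0 0;.3 .02 0 -.01 0 0 0;.3 0 0 -.04 0 0 0;.3 0 0 -.04 0 0 0;.3 -.02 .023 0 0 0 0;.3 -.02 .023 0 0 0 0;.3 -.02 .023 0 0 0 0;.3 -.02 .023 0 0 0 0;.3 -.02 .023 0 0 0 0;.3 0 0 0 0 0 0'; 
python3 -m inch '.3 0 0 0 0 0 .1208;.3 0 0 0 0 0 .1208;.3 0 0 0 0 0 .1208;.3 0 0 0 0 0 .1208;.3 0 0 0 0 0 .1208;.3 0 0 0 0 0 .1208;.3 0 0 0 0 0 .1208;.3 0 0 0 0 0 .1208;.3 0 0 0 0 0 .1208;.3 0 0 0 0 0 .1208;.3 0 0 0 0 0 .1208;.3 0 0 0 0 0 .1208;.3 0 0 0 0 0 .1208;.3 0 0 0 0 0 0'
python3 to.py .591 -.0715 .03 96.1; python3 pk.py
```

```text
clock: 18.48
tool_pos: [0.5888, -0.0341, 0.124]
eef_rot: [-0.06, 0.998, 0.004, 0.005]
contact_force: [0.9, 1.2, 0.3]
opening: 0.65
finger_force: 0.0
clock: 19.65
tool_pos: [0.5849, -0.0422, 0.1226]
eef_rot: [0.667, 0.745, 0.001, 0.001]
contact_force: [-0.1, 0.4, -0.4]
opening: 0.65
finger_force: 0.0
t 19.65 p [ 0.5849 -0.0422  0.1226] yaw 96.37 F [-0.1  0.4 -0.4] q [ 0.25  0.84 -0.45  1.78  0.57  0.65 -0.43] tilt [-0.     0.003]
shift mm [-29.8   2.5  92.6] turn z rad 0.0047
top (array([ 547.1, -109.1]), array([6.1, 9.1]), 1.02) jig 532.4 -166.6 z 0.0697
side (array([ 601.5, -160.8]), array([109.7, 125.4]), 6.73) jig 581.0 -223.8 z 0.0702
```

```bash
python3 -m inch '.3 0 .0025 .035 0 0 .0047;.3 0 0 .035 0 0 0;.3 0 0 .018 0 0 0;.3 0 0 .004 0 0 0;.3 -.01 0 0 0 0 0;.3 -.01 0 0 0 0 0;.3 -.008 0 0 0 0 0;.3 -.005 0 0 0 0 0;.3 -.0025 0 0 0 0 0;.3 -.0025 0 0 0 0 0;.3 -.0025 0 0 0 0 0;.3 -.0025 0 0 0 0 0;.3 -.0025 0 0 0 0 0;.3 -.002 0 0 0 0 0;.3 0 0 0 0 0 0';python3 to.py;python3 -m inch '.3 -.002 0 0 0 0 0;.3 -.0015 0 0 0 0 0;.3 0 0 0 0 0 0';python3 to.py;python3 pk.py
```

```text
clock: 21.0
tool_pos: [0.5915, -0.089, 0.0298]
eef_rot: [0.667, 0.745, 0.0, -0.0]
contact_force: [0.3, 1.3, 0.5]
opening: 0.65
finger_force: 0.6
t 21.0 p [ 0.5915 -0.089   0.0298] yaw 96.25 F [0.3 1.3 0.5] q [ 0.28  0.99 -0.37  1.77  0.67  0.51 -0.43] tilt [0.001 0.   ]
clock: 21.25
tool_pos: [0.5915, -0.09, 0.0298]
eef_rot: [0.667, 0.745, 0.001, -0.001]
contact_force: [-2.9, 5.5, 1.8]
opening: 0.648
finger_force: 2.9
t 21.25 p [ 0.5915 -0.09    0.0298] yaw 96.35 F [-2.9  5.5  1.8] q [ 0.29  1.   -0.38  1.77  0.67  0.51 -0.42] tilt [0.004 0.   ]
top (array([ 552.9, -156.6]), array([11.6,  5.9]), 88.49) jig 533.1 -214.5 z 0.0702
side (array([ 602. , -162.7]), array([109.7, 123.8]), 6.54) jig 581.3 -225.7 z 0.0702
```

```bash
python3 -m inch '.3 -.002 0 0 0 0 0;.3 -.002 0 0 0 0 0;.3 -.002 0 0 0 0 0;.3 -.002 0 0 0 0 0;.3 0 0 0 0 0 0';python3 to.py;python3 -m inch '.3 -.0015 0 0 0 0 0;.3 0 0 0 0 0 0';python3 to.py;python3 -m inch '.3 -.0015 0 0 0 0 0;.3 0 0 0 0 0 0';python3 to.py;python3 pk.py
```

```text
clock: 21.77
tool_pos: [0.5922, -0.0977, 0.0298]
eef_rot: [0.667, 0.745, 0.001, -0.002]
contact_force: [-2.3, 5.8, 1.8]
opening: 0.649
finger_force: 3.2
t 21.77 p [ 0.5922 -0.0977  0.0298] yaw 96.36 F [-2.3  5.8  1.8] q [ 0.3   1.   -0.38  1.76  0.67  0.52 -0.41] tilt [ 0.004 -0.   ]
clock: 21.93
tool_pos: [0.5923, -0.0977, 0.0298]
eef_rot: [0.667, 0.745, 0.002, -0.002]
contact_force: [-2.7, 9.4, 2.8]
opening: 0.651
finger_force: 4.4
t 21.93 p [ 0.5923 -0.0977  0.0298] yaw 96.37 F [-2.7  9.4  2.8] q [ 0.3   1.   -0.38  1.76  0.67  0.52 -0.4 ] tilt [ 0.006 -0.   ]
clock: 22.1
tool_pos: [0.5923, -0.0977, 0.0298]
eef_rot: [0.667, 0.745, 0.003, -0.003]
contact_force: [-2.4, 10.9, 3.2]
opening: 0.649
finger_force: 5.7
t 22.1 p [ 0.5923 -0.0977  0.0298] yaw 96.4 F [-2.4 10.9  3.2] q [ 0.31  1.   -0.39  1.76  0.67  0.52 -0.4 ] tilt [ 0.008 -0.   ]
top (array([ 554.4, -167.2]), array([ 8.6, 16.6]), 5.47) jig 533.5 -225.2 z 0.0694
side (array([ 603.2, -170.5]), array([110.3, 123.8]), 6.24) jig 581.7 -233.6 z 0.0702
```

```bash
python3 -m inch '.3 .005 0 0 0 0 0;.3 .02 0 0 0 0 0;.3 .02 0 -.02 0 0 0;.3 0 0 -.04 0 0 0;.3 0 0 -.04 0 0 0;.3 .0356 -.0053 0 0 0 0;.3 .0356 -.0053 0 0 0 0;.3 .0356 -.0053 0 0 0 0;.3 .0356 -.0053 0 0 0 0;.3 .0356 -.0053 0 0 0 0;.3 .0356 -.0053 0 0 0 0;.3 .0356 -.0053 0 0 0 0;.3 .0356 -.0053 0 0 0 0;.3 .0356 -.0053 0 0 0 0;.3 .0356 -.0053 0 0 0 0;.3 .0356 -.0053 0 0 0 0;.3 0 0 0 0 0 0'; 
python3 -m inch '.3 0 0 0 0 0 -.11;.3 0 0 0 0 0 -.11;.3 0 0 0 0 0 -.11;.3 0 0 0 0 0 -.11;.3 0 0 0 0 0 -.11;.3 0 0 0 0 0 -.11;.3 0 0 0 0 0 0'
python3 to.py .4865 .325 .013 134.2; python3 - <<'E'
exec(open('pk.py').read())
for n in("top","side"):
    p,d,w=cloud(n);np.savez(f"/tmp/{n}1.npz",p=p,w=w)
    z=w[...,2];X=w[...,0];Y=w[...,1]
    hsv=cv2.cvtColor(p,cv2.COLOR_RGB2HSV).astype(int)
    f=(z>.0415)&(z<.0485)&(hsv[...,1]<60)
    for nm,q in(("far",w[f&(X>.63)&(X<.71)&(Y>-.205)&(Y<-.03)]),("side",w[f&(X>.49)&(X<.655)&(Y>-.28)&(Y<-.19)])):
        print(n,nm,line(q))
    if n=="top": cv2.imwrite("pics/top1.png",cv2.resize(p[150:300,190:460,::-1],None,fx=2.8,fy=2.8,interpolation=cv2.INTER_CUBIC))
E
```

```text
clock: 23.62
tool_pos: [0.4842, 0.334, 0.1306]
eef_rot: [0.664, 0.748, 0.003, -0.003]
contact_force: [0.1, 1.7, 0.5]
opening: 0.646
finger_force: 0.0
clock: 24.2
tool_pos: [0.4882, 0.3226, 0.1294]
eef_rot: [0.39, 0.921, -0.0, 0.0]
contact_force: [1.1, -0.4, 0.3]
opening: 0.651
finger_force: 0.0
t 24.2 p [0.4882 0.3226 0.1294] yaw 134.15 F [ 1.1 -0.4  0.3] q [-0.34  0.86 -0.57  1.78  0.67  0.71 -0.51] tilt [-0.001 -0.001]
shift mm [  3.    0.5 116.4] turn z rad -0.0009
top (array([ 605., -170.]), array([108.8, 125.7]), 6.59) jig 583.5 -233.3 z 0.07
side (array([ 603.1, -169.5]), array([110.2, 125.2]), 6.58) jig 581.7 -232.6 z 0.0702
top far {'n': 126, 'c': array([ 662.8, -132.6], dtype=float32), 'ang': -82.4, 'd': array([-6.1, -0. ,  5.3]), 'ends': array([[ 654.1,  -66.9],
       [ 672.4, -204.3]])}
top side {'n': 112, 'c': array([ 573.6, -244.5], dtype=float32), 'ang': 4.34, 'd': array([-5.1, -0. ,  7.3]), 'ends': array([[ 508.6, -249.5],
       [ 653.9, -238.4]])}
side far {'n': 31, 'c': array([651.7, -77.6], dtype=float32), 'ang': 78.01, 'd': array([-7.5, -0. ,  5.7]), 'ends': array([[649.7, -87. ],
       [653.9, -67.4]])}
side side {'n': 346, 'c': array([ 576.6, -241.7], dtype=float32), 'ang': 6.56, 'd': array([-6. ,  0. ,  6.4]), 'ends': array([[ 505.4, -249.9],
       [ 654.4, -232.8]])}
```

View pics/top1.png

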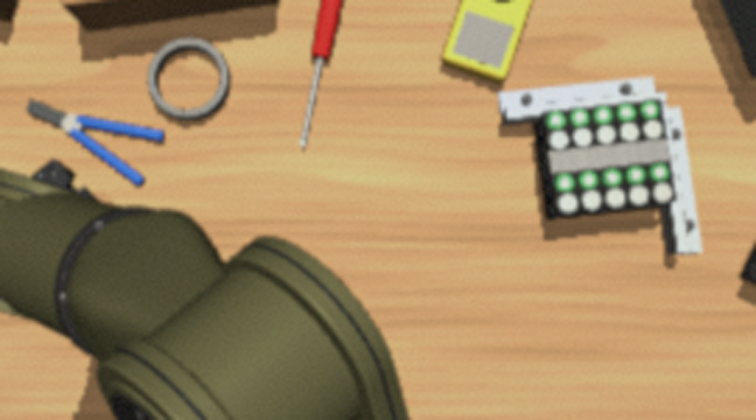

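The picture shows the pack seated in the corner: pack at about (605,160) in the crop, against both fences, with the bystanders where they were. Its pose agrees with jig_spot to within about 1–2 mm. Next is the busbar.

```bash
python3 -m inch '.3 .003 .0005 .035 0 0 0;.3 0 0 .035 0 0 0;.3 0 0 .025 0 0 0;.3 0 0 .012 0 0 0;.3 0 0 .006 0 0 0;.3 0 0 .002 0 0 0;.3 0 0 0 0 0 0' 20; python3 to.py .4865 .325 .013 134.2
python3 -m inch '-1 0 0 0 0 0 0;-1 0 0 0 0 0 0;-1 0 0 0 0 0 0;-1 0 0 0 0 0 0;-1 0 0 0 0 0 0;-1 0 0 0 0 0 0;-1 0 0 0 0 0 0;-1 0 0 0 0 0 0' 20
```

```text
clock: 24.98
tool_pos: [0.4864, 0.3268, 0.0154]
eef_rot: [0.391, 0.921, 0.001, 0.0]
contact_force: [0.4, 0.7, -0.1]
opening: 0.65
finger_force: 0.0
t 24.98 p [0.4864 0.3268 0.0154] yaw 134.02 F [ 0.4  0.7 -0.1] q [-0.43  1.02 -0.42  1.81  0.82  0.5  -0.64] tilt [-0.     0.001]
shift mm [-1.4 -1.1  2.4] turn z rad -0.0032
clock: 25.65
tool_pos: [0.4861, 0.3262, 0.0149]
eef_rot: [0.39, 0.921, 0.0, 0.0]
contact_force: [-0.3, 0.2, 2.2]
opening: 0.202
finger_force: 19.9
```

```bash
python3 -m inch '-1 0 0 -.005 0 0 0;-1 0 0 -.015 0 0 0;-1 0 0 -.03 0 0 0;-1 0 0 -.035 0 0 0;-1 0 0 -.03 0 0 0;-1 0 0 -.015 0 0 0;-1 0 0 0 0 0 .1;-1 0 0 0 0 0 .112;-1 0 0 0 0 0 .112;-1 0 0 0 0 0 .112;-1 0 0 0 0 0 .112;-1 0 0 0 0 0 .11;-1 0 0 0 0 0 0;-1 0 0 0 0 0 0'; python3 to.py .604 -.170 .15 96.4
python3 - <<'E'
from fit import *
p,d,w=cloud("side"); cv2.imwrite("pics/hold.png",cv2.resize(p[90:260,190:400,::-1],None,fx=3,fy=3))
hsv=cv2.cvtColor(p,cv2.COLOR_RGB2HSV).astype(int);z=w[...,2];X=w[...,0];Y=w[...,1]
b=(hsv[...,1]>120)&(hsv[...,0]<14)&(z>.1)&(z<.17)&(X>.4)&(X<.6)&(Y>.2)&(Y<.45)
print(b.sum()); q=w[b]; print(line(q),np.percentile(q[:,2],[2,50,98]))
E
```

```text
clock: 26.82
tool_pos: [0.4856, 0.3261, 0.1447]
eef_rot: [0.666, 0.746, -0.0, 0.0]
contact_force: [-0.4, 0.5, -0.9]
opening: 0.2
finger_force: 19.9
t 26.82 p [0.4856 0.3261 0.1447] yaw 96.54 F [-0.4  0.5 -0.9] q [-0.44  0.8  -0.41  1.77  0.48  0.67 -1.  ] tilt [-0.001 -0.   ]
shift mm [-506.3   61.1   -5. ] turn z rad 0.0024
126
{'n': 98, 'c': array([486.8, 302.3], dtype=float32), 'ang': 87.2, 'd': array([-7.3, -0. ,  7.4]), 'ends': array([[485. , 265.7],
       [489. , 346.4]])} [0.13459475 0.14051056 0.1627045 ]
```

View pics/hold.png

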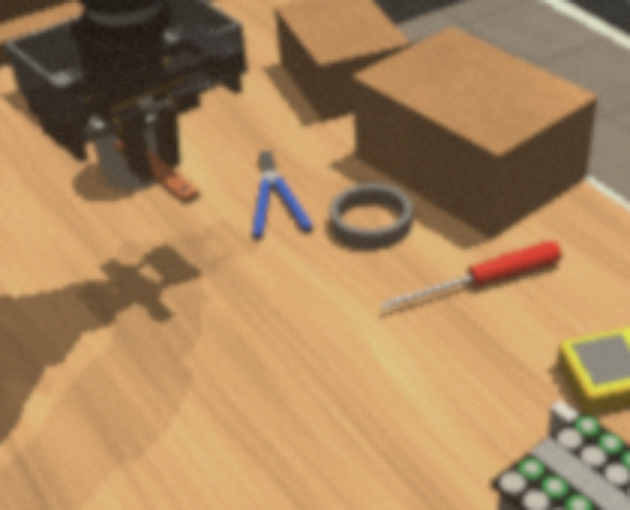

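The busbar is held level: its near end shows at crop px (185,190), 60 mm from the TCP, so it's centred in the gripper. Now I'll carry it over the pack.

```bash
python3 -m inch '-1 -.015 .002 0 0 0 .0024;-1 -.035 .0042 0 0 0 0;-1 -.035 .0042 0 0 0 0;-1 -.035 .0042 0 0 0 0;-1 -.035 .0042 0 0 0 0;-1 -.035 .0042 0 0 0 0;-1 -.035 .0042 0 0 0 0;-1 -.035 .0042 0 0 0 0;-1 -.035 .0042 0 0 0 0;-1 -.035 .0042 0 0 0 0;-1 -.035 .0042 0 0 0 0;-1 -.035 .0042 0 0 0 0;-1 -.035 .0042 0 0 0 0;-1 -.035 .0042 0 0 0 0;-1 -.025 .004 0 0 0 0;-1 -.01 .002 0 0 0 0;-1 0 0 0 0 0 0;-1 0 0 0 0 0 0'; python3 to.py .604 -.169 .090 96.4
```

```text
clock: 28.37
tool_pos: [0.6025, -0.1677, 0.1445]
eef_rot: [0.667, 0.745, 0.001, -0.001]
contact_force: [-0.4, 0.6, -1.3]
opening: 0.202
finger_force: 19.9
t 28.37 p [ 0.6025 -0.1677  0.1445] yaw 96.27 F [-0.4  0.6 -1.3] q [ 0.48  0.86 -0.52  1.64  0.56  0.79 -0.18] tilt [ 0.002 -0.   ]
shift mm [-1.5  1.4 54.5] turn z rad -0.0022
```

```bash
python3 -m inch '-1 -.0015 .0014 .01 0 0 -.0022;-1 0 0 .015 0 0 0;-1 0 0 .01 0 0 0;-1 0 0 .007 0 0 0;-1 0 0 .004 0 0 0;-1 0 0 .003 0 0 0;-1 0 0 .002 0 0 0;-1 0 0 .001 0 0 0;-1 0 0 0 0 0 0;-1 0 0 0 0 0 0';python3 to.py .604 -.169 .085 96.4
python3 -m inch '-1 0 0 .001 0 0 0;-1 0 0 .001 0 0 0;-1 0 0 .001 0 0 0;-1 0 0 0 0 0 0'; python3 to.py .604 -.169 .085 96.4
```

```text
clock: 29.2
tool_pos: [0.6046, -0.1705, 0.0931]
eef_rot: [0.667, 0.745, 0.0, 0.0]
contact_force: [0.4, -0.0, -2.3]
opening: 0.202
finger_force: 19.9
t 29.2 p [ 0.6046 -0.1705  0.0931] yaw 96.32 F [ 0.4 -0.  -2.3] q [ 0.46  0.93 -0.47  1.66  0.61  0.7  -0.22] tilt [-0.     0.001]
shift mm [ 1.5 -0.4  8.1] turn z rad -0.0014
clock: 29.53
tool_pos: [0.6042, -0.1704, 0.0896]
eef_rot: [0.667, 0.745, -0.0, -0.0]
contact_force: [0.0, -0.1, -1.9]
opening: 0.2
finger_force: 19.9
t 29.53 p [ 0.6042 -0.1704  0.0896] yaw 96.33 F [ 0.  -0.1 -1.9] q [ 0.46  0.94 -0.47  1.66  0.61  0.69 -0.22] tilt [-0. -0.]
shift mm [ 1.5 -0.1  4.6] turn z rad -0.0013
```

```bash
python3 -m inch '-1 .001 0 .001 0 0 0;-1 0 0 .001 0 0 0;-1 0 0 .001 0 0 0;-1 0 0 0 0 0 0'; python3 -m inch '-1 0 0 .0008 0 0 0;-1 0 0 0 0 0 0;-1 0 0 0 0 0 0'; python3 -m inch '-1 0 0 .0008 0 0 0;-1 0 0 0 0 0 0;-1 0 0 0 0 0 0'; python3 to.py .604 -.169 .085 96.4
```

```text
clock: 29.87
tool_pos: [0.6041, -0.1694, 0.0865]
eef_rot: [0.667, 0.745, -0.0, -0.0]
contact_force: [-0.0, -0.4, -2.8]
opening: 0.197
finger_force: 19.9
clock: 30.12
tool_pos: [0.6042, -0.1694, 0.0859]
eef_rot: [0.667, 0.745, -0.0, 0.0]
contact_force: [-0.5, 0.3, -1.5]
opening: 0.203
finger_force: 19.9
clock: 30.37
tool_pos: [0.6042, -0.1694, 0.0851]
eef_rot: [0.667, 0.745, -0.0, -0.0]
contact_force: [0.1, 0.2, -1.7]
opening: 0.2
finger_force: 19.9
t 30.37 p [ 0.6042 -0.1694  0.0851] yaw 96.33 F [ 0.1  0.2 -1.7] q [ 0.45  0.94 -0.47  1.66  0.62  0.68 -0.23] tilt [-0. -0.]
shift mm [ 0.4 -0.1  0.1] turn z rad -0.0012
```

```bash
python3 -m inch '-1 0 0 .0006 0 0 0;-1 0 0 0 0 0 0;-1 0 0 0 0 0 0'; python3 -m inch '-1 0 0 .0006 0 0 0;-1 0 0 0 0 0 0;-1 0 0 0 0 0 0'
```

```text
clock: 30.62
tool_pos: [0.6042, -0.1694, 0.0849]
eef_rot: [0.667, 0.745, -0.0, 0.0]
contact_force: [-0.6, 0.1, 2.8]
opening: 0.202
finger_force: 19.9
clock: 30.87
tool_pos: [0.6043, -0.1694, 0.0849]
eef_rot: [0.667, 0.745, -0.0, 0.0]
contact_force: [-2.6, 0.2, 7.3]
opening: 0.199
finger_force: 19.9
```

```bash
python3 -m inch '-1 0 0 -.0006 0 0 0;-1 0 0 0 0 0 0;-.2 0 0 0 0 0 0;-.2 0 0 0 0 0 0;-.2 0 0 0 0 0 0;-.2 0 0 0 0 0 0'; python3 -m inch '-.2 0 0 -.004 0 0 0;-.2 0 0 -.01 0 0 0;-.2 0 0 -.03 0 0 0;-.2 0 0 -.04 0 0 0;-.2 0 0 -.04 0 0 0;-.2 .04 0 0 0 0 0;-.2 .04 0 0 0 0 0;-.2 .04 0 0 0 0 0;-.2 .04 0 0 0 0 0;-.2 .04 0 0 0 0 0;-.2 .04 0 0 0 0 0;-.2 0 0 0 0 0 0;-.2 0 0 0 0 0 0'
python3 - <<'E'
exec(open('pk.py').read())
for n in("top","side"):
    p,d,w=cloud(n);z=w[...,2];X=w[...,0];Y=w[...,1]
    hsv=cv2.cvtColor(p,cv2.COLOR_RGB2HSV).astype(int)
    b=(hsv[...,1]>110)&(hsv[...,0]<16)&(z>.072)&(z<.09)&(X>.5)&(X<.68)&(Y>-.28)&(Y<-.08)
    print(n,"bus",b.sum(),rect(w[b]),np.median(z[b])); 
    if n=="top": cv2.imwrite("pics/end.png",cv2.resize(p[120:300,190:500,::-1],None,fx=2.5,fy=2.5,interpolation=cv2.INTER_CUBIC))
E
```

```text
clock: 31.37
tool_pos: [0.6043, -0.1694, 0.0843]
eef_rot: [0.667, 0.745, 0.0, 0.0]
contact_force: [-0.2, 0.6, 0.2]
opening: 0.401
finger_force: 0.0
clock: 32.45
tool_pos: [0.5775, 0.0731, 0.2098]
eef_rot: [0.665, 0.747, 0.001, -0.0]
contact_force: [1.1, -0.2, 0.2]
opening: 0.4
finger_force: 0.0
top (array([ 637.5, -166.5]), array([ 43.6, 124.9]), 5.27) jig 616.2 -233.3 z 0.0699
side (array([ 573.7, -172.8]), array([ 52.1, 125.5]), 7.73) jig 552.1 -232.8 z 0.0703
top bus 214 (array([ 605.9, -173.8]), array([ 18.3, 108.6]), 5.31) 0.08057668574200427
side bus 390 (array([ 603.2, -168.9]), array([ 20.1, 121.7]), 4.75) 0.08040960819932585
```

View pics/end.png

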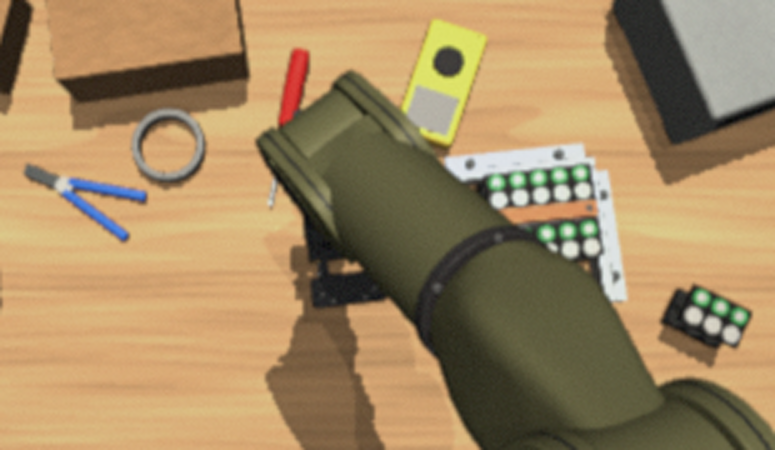

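The picture shows the copper bar on the grey strip at about crop px (550,212), with the pack against both fences. The side camera puts the bar within 1 mm of the pack's centre. I'm handing it in.

```bash
python3 -c "
from plant import r
print(r.finish_job())"
```

```text
the job is handed in; nothing more can be done
None
```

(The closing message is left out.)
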